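# Load and close the leaf jig

## Task

Get the drilling jig ready for its next piece, using closed fingers only: everything is pushed, nothing is gripped or picked up. Push the wooden blank along its channel until it is fully home against the steel end stop, then flip the aluminium leaf over its spine so that it lies flat on the blank, and last swing the latch bar round over the leaf's edge until it stops. Leave the tools and the tin beside the jig alone.

Things in the scene. Friction and masses are not known exactly. Their poses are not given: they have to be found in the camera images.
- jig: The leaf jig, fixed to the bench: plywood base with everything on it. Origin: underside of the base (on the bench) straight below the middle of the hinge. x along the hinge (spine), roughly away from the robot; +y: the side where the leaf lies open; -y: the side of the blank; z up. The base covers x -120 to +85, y -125 to +62 mm, its top at z 30. Two rest posts at y +52 carry the open leaf
- end_stop (a point): Steel end stop that closes the far end of the channel: this point is the middle of its face, at jig x +62, y -45.5, z 38 mm. The channel's floor is the base's top (z 30); two wooden fences (x -40 to +62 mm, tops at z 45.5 like the stop's) guide the blank at jig y -22 and -69; the near end is open. Axes as the jig's
- blank: The workpiece: a plain pale wooden block 120 (x) x 45 (y) x 18 mm, about 0.12 kg, loose in the channel, its length along the jig's x, its near end standing out of the fences. Origin: centre of its underside, 30 mm above the bench. It starts 25 to 50 mm short of the stop; home, it touches the stop: origin at jig x +2, y about -45.5 mm
- hinge (a point): Middle of the hinge axis: jig x 0, y 0, z 51.5 mm. The axis runs along the jig's x at the leaf's mid-thickness; barrel 12 mm thick, 115 mm long. The hinge is stiff (friction 0.25 N m, leaf 0.28 kg): the leaf stays at any angle it is left at, so it must be pushed over and down all the way
- leaf (a joint): Angle of the leaf (6 mm aluminium plate with two drill bushes) about the hinge: 0 = open, level on the rest posts at the jig's +y side (start); 1.57 upright; 3.14 = flipped, level on the blank, its top at z 54.5 mm (bushes 5 mm higher). Plate: jig x -76 to +62 mm, out to 85 mm from the axis; a tab (jig x -60 to +10) goes on to 120 mm
- leaf_tab (a point): Middle of the tab's free edge at mid-thickness: 120 mm from the hinge axis, jig x -25. x along the hinge, y away from the hinge in the leaf's plane, z the leaf's normal (up while open, down when flipped). Open, the 70 mm wide tab overhangs the base by 58 mm, its underside 48.5 mm above the bench with nothing below it, so that fingertips can reach under
- leaf_lip (a point): Middle of the steel lip on the leaf, on the face that comes to lie down: 11 mm long (along the hinge, jig x -73.5 to -62.5), 34 mm wide, 11 mm deep, 45.5 mm from the axis. With the leaf flipped it drops behind the near end of the blank, 4.5 mm clear of a blank that is home; on a blank short of home it lands and holds the leaf up
- latch (a joint): Angle of the steel latch bar about its upright pivot: 0 = along the jig's +x, clear of the leaf (it starts within 0.3 of that); it grows counter-clockwise seen from above to 1.57 = pointing to the jig's +y, across the leaf's edge, at its stop. Stays where it is left (friction 0.05 N m). Bar: 46 mm long from the pivot, 15 mm wide, from z 56 to 63 mm, just above the flipped leaf
- latch_pivot (a point): Pivot of the latch, at the underside of its bar: jig x +36, y -105, z 56 mm. The leaf's edge lies 20 mm from it when flipped
- latch_knob (a point): The latch's upright steel knob, 11 mm thick (15 mm at its head), 36 mm from the pivot along the bar, standing from z 63 to 96 mm above the bench; this point is on its axis at z 81 mm
- chisel_1: Bench chisel with a pale handle, 265 mm, lying on the bench to the right of the jig; origin at the centre of its underside. Leave alone
- chisel_2: Bench chisel with a dark handle, 280 mm, lying on the bench to the right of the jig; origin at the centre of its underside. Leave alone
- brass_tin: Open brass tin, 58 mm across, 39 mm high, standing on the bench to the left of the jig; origin at the centre of its underside. Leave alone
- turnscrew: Turnscrew (screwdriver) with a dark handle, 230 mm, lying on the bench to the left of the jig; origin at the centre of its underside. Leave alone
Things that resemble listed ones, but are neither listed nor needed, are in the scene too. Of the things like the blank, leave any that is black; of the rest the smaller one is meant.

How it is judged:
By the outcome, as a careful person would: the job done as asked, in the order asked, and still so for the second after the job is handed in, with the robot touching nothing.
It also fails if it takes over 64 s, if anything falls off the work surface, if the arm or the gripper's body presses on something with over 40 N, if the wrist force passes 120 N, or if a joint passes its speed limit or range.

## Robot

A 6-joint arm with a two-finger parallel gripper is mounted at the origin on a cart in front of the work surface, level with it; the furniture and walls round the work are solid. World frame = base frame: x ahead of the robot, y to its left, z up, the work surface at z = 0. Lengths are in m, angles in rad, forces in N, time in s.
With the tool pointing down it reaches from about 0.25 to 0.775 m from the base axis. Payload 4 kg.
Tool frame: the origin (TCP) lies on the centre line of the jaws, within the pads' length; the fingertips stand 25 mm ahead of it and the grasp point (between the pads) lies 6 mm ahead of it; z points along the fingers, y is the line along which they close (so a half turn about z gives the same grasp; the last joint's range is limited). The gripper opens to 94 mm and grips with 3 to 60 N. Pads are 16 mm wide; open, the fingers measure 119 mm over their backs; the gripper's body (75 mm by 177 mm) begins 78 mm behind the grasp point.
Start: joints at [1.032, 0.087, 1.371, -0, 1.684, -0.103], TCP at [0.232, 0.499, 0.231] pointing down, gripper open.
Joint ranges: [-3.1, 3.1], [-0.76, 2.03], [0.27, 2.55], [-1.08, 4.22], [0.17, 2.65], [-2.57, 2.57]. Speed limits (rad/s): [2.79, 2.79, 3.14, 3.14, 3.14, 3.14].

## Interface

Orientations are given as [roll, pitch, yaw] about the fixed x, y, z axes, in that order (R = Rz(yaw) Ry(pitch) Rx(roll)).
In Python, from bench import robot, imaging gives the robot as it stands. The module is installed in compiled form; this text tells all that it offers.
- The arm moves only by the tool drive_tool, never from a script. Its argument "series" is a list of rows, each a list of 3 entries, a list of its own where there are three numbers: the finger opening in m, from 0 to 0.094, then the shift along the tool's x, y, z in m, then the turn, a rotation vector about the tool's x, y, z in rad. A call has 1 to 5 rows; each row is the pose to reach, as a shift and turn from the pose commanded when the call began, along the tool's axes at that moment; what a row does not reach only later rows make up. A row lasts 1/8 s, in which the tool goes at most 62.5 mm and 10.7 degrees, less where a joint would pass 70% of its speed; a pose out of reach is approached as far as the arm can. A call with a gripper value outside its range is refused whole. The fingers move at their own pace and stop on an object; the grip force is fixed at half the most. Time passes only in rows, so rows that repeat a pose let the fingers close. It gives the time, the measured TCP pose, the force, the opening and the grip force at its end, in the units of the state.
- robot.get_obs(): the state, without advancing time (a new reading comes with each control period).
- imaging.snapshot(name): name is "scene" or "top" or "wrist"; returns the picture (480x640x3 uint8, red, green, blue); there is no depth.
- imaging.get_calibration(name): a dict with "intrinsics" (3x3 intrinsics, pixels), "position" and "rotation" of the camera in the world. Camera axes: x right, y up, looking along -z (the intrinsics and any distortion apply to the point x, -y, -z); pixel columns grow to the right and rows downward; lengths in m; the calibration is good to about 2 mm. A picture is of the moment at which its call begins: read the wrist's pose just before it. get_calibration takes no time and is no camera call; for the wrist camera it gives the pose at the moment of the call.
- robot.close_job(): hands the job in; it is judged then, once.
The state is a dict: "time": time; "joint_positions": joint angles; "qvel": joint speeds; "joint_torque": joint torques, N m; "tool_pos": TCP position; "ee_rot": TCP orientation; "wrist_force": force on the tool from outside, world axes, zero at the start; "wrist_torque": the same for the moment, N m; "width": finger opening in m; "finger_force": force on a finger pad.
Only numpy, scipy, OpenCV 4.12 (cv2) and the standard library are available. Lean on these libraries where they do the work, as an engineer would, in place of code of your own. Each camera call takes 0.05 s, during which the arm holds its last target. There are 200 camera calls.

## Working session

There is one attempt and no reset: what is moved stays moved. The work goes in short steps, Python scripts to look and compute and a tool call to move; the robot and the scene stay as the last step left them, time stands still between calls to the robot, and variables do not carry over. Pictures are saved under pics/ and viewed, at most 10 in all, crops included, and the job is handed in when it is done.

Besides the shell and the picture viewer there is one more tool, called after "Call:" by a JSON object that holds its "name" and its "arguments", one argument or row to a line. drive_tool: Moves the arm, as the interface text tells. Its arguments: {"type":"object","properties":{"series":{"type":"array"}},"required":["series"]}

```bash
mkdir -p pics; python3 - <<'E'
from bench import robot, imaging
import cv2, numpy as np
o=robot.get_obs(); print({k:np.round(v,3).tolist() for k,v in o.items()})
for n in ["scene","top"]:
    cv2.imwrite(f"pics/{n}0.png",imaging.snapshot(n)[:,:,::-1])
    c=imaging.get_calibration(n); print(n,{k:np.round(v,4).tolist() if not isinstance(v,str) else v for k,v in c.items()})
E
```

```text
{'time': 0.0, 'joint_positions': [1.032, 0.088, 1.372, 0.0, 1.684, -0.103], 'qvel': [0.002, -0.002, -0.001, -0.0, 0.001, 0.001], 'joint_torque': [-0.0, -34.018, -30.243, 0.072, 0.033, -0.0], 'tool_pos': [0.232, 0.498, 0.229], 'ee_rot': [-3.139, -0.0, 2.706], 'wrist_force': [-0.057, 0.243, -0.829], 'wrist_torque': [-0.004, -0.029, 0.033], 'finger_force': 0.0, 'width': 0.094}
scene {'intrinsics': [[474.893, 0.0, 325.2846], [0.0, 474.893, 239.8949], [0.0, 0.0, 1.0]], 'position': [-0.0016, -0.9334, 1.0318], 'rotation': [0.8291, -0.0029, -0.5185]}
top {'intrinsics': [[547.5641, 0.0, 301.147], [0.0, 547.5641, 236.1862], [0.0, 0.0, 1.0]], 'position': [0.3136, -0.0173, 1.401], 'rotation': [0.1706, 0.0038, -1.5892]}
```

View pics/top0.png

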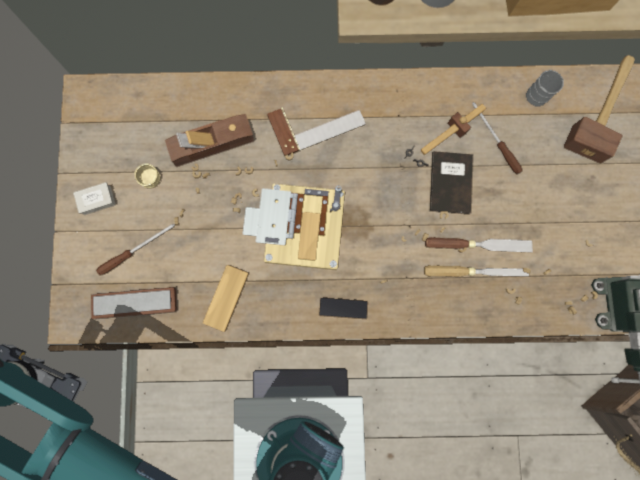

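View pics/scene0.png

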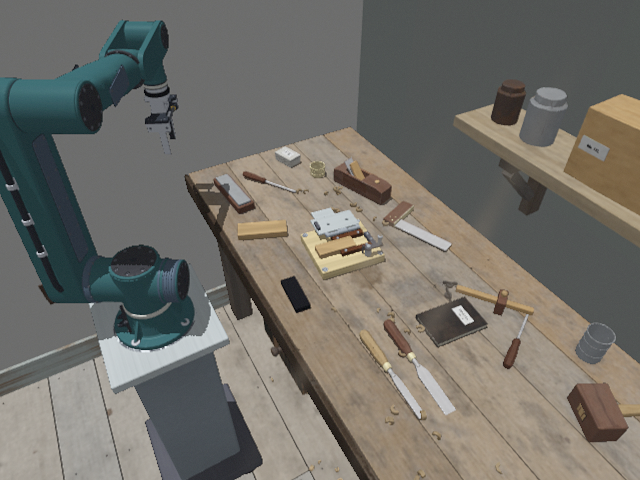

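The top view shows the jig near (295,225). The blanks are the pale block in the channel (311,228), a larger pale block on the bench (226,298) and a black one (343,308). The one in the channel is the smaller non-black block, so that is the one meant. I'll confirm it in an enlarged crop.

```bash
cat > h.py <<'E'
from bench import robot, imaging
import cv2, numpy as np
from scipy.spatial.transform import Rotation as R
def cam(n):
    c=imaging.get_calibration(n); return np.array(c["intrinsics"]),np.array(c["position"]),R.from_euler("xyz",c["rotation"]).as_matrix()
def ray(c,uv):
    K,p,M=c; d=np.linalg.inv(K)@[uv[0],uv[1],1]; return p,M@(d*[1,-1,-1])
def onz(c,uv,z):
    p,d=ray(c,uv); return p+d*(z-p[2])/d[2]
def proj(c,X):
    K,p,M=c; q=(M.T@(np.asarray(X)-p))*[1,-1,-1]; q=K@q; return q[:2]/q[2]
E
python3 - <<'E'
from h import *
im=cv2.imread("pics/top0.png"); c=cam("top")
print(onz(c,(303,462),0.0), onz(c,(148,176),.03))
cr=cv2.resize(im[170:280,230:360],None,fx=6,fy=5.4,interpolation=cv2.INTER_CUBIC)
cr=cv2.resize(im[175:275,235:355],None,fx=6,fy=6,interpolation=cv2.INTER_CUBIC)
cv2.imwrite("pics/crop_top.png",cr)
E
```

```text
[-0.00039982 -0.01062401  0.        ] [0.71576329 0.37769031 0.03      ]
```

View pics/crop_top.png

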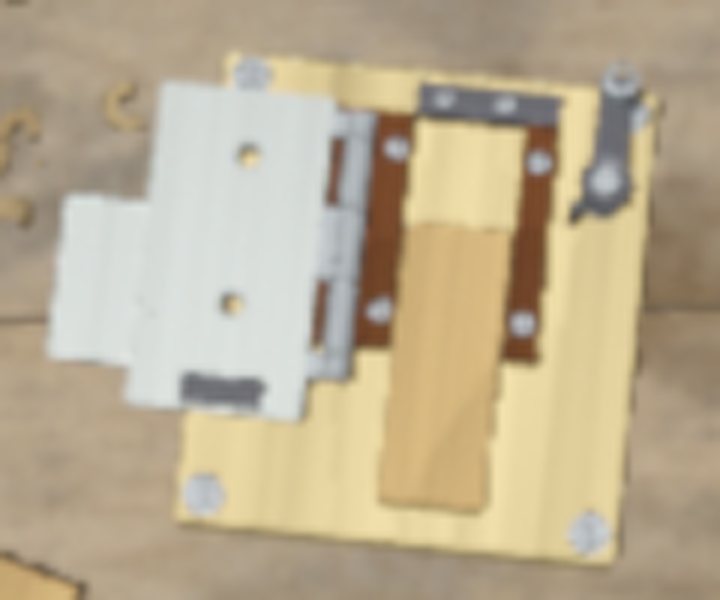

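The crop confirms it: the pale block lies between the brown fences at crop (440,365), short of the steel stop at (490,105). The latch pivot is at (605,180) with the knob at (622,80), and the leaf lies open on the left with its tab at (55,275). Next I fit the jig pose from the base, leaf and tab corners.

```bash
cat >> h.py <<'E'
def fit(J,W):
    J=np.array(J);W=np.array(W);a=J.mean(0);b=W.mean(0);x=J-a;y=W-b
    t=np.arctan2((x[:,0]*y[:,1]-x[:,1]*y[:,0]).sum(),(x*y).sum())
    M=np.array([[np.cos(t),-np.sin(t)],[np.sin(t),np.cos(t)]]); return t,b-M@a,np.linalg.norm(W-(J@M.T+b-M@a),axis=1)
E
python3 - <<'E'
from h import *
c=cam("top")
P=lambda u,v,z: onz(c,((u+.5)/6-.5+235,(v+.5)/6-.5+175),z)[:2]
pts=[((228,52),.03,(85,62)),((658,92),.03,(85,-125)),((176,522),.03,(-120,62)),((615,565),.03,(-120,-125)),
((160,82),.0545,(62,85)),((125,402),.0545,(-76,85)),((65,195),.0545,(10,120)),((48,358),.0545,(-60,120)),((420,85+28),.0455,(62,-22)),((605,180),.063,(36,-105))]
J=[np.array(p[2])/1e3 for p in pts];W=[P(*p[0],p[1]) for p in pts]
t,o,e=fit(J,W);print("yaw",t,"o",o,"res mm",np.round(e*1e3,1))
M=np.array([[np.cos(t),-np.sin(t)],[np.sin(t),np.cos(t)]])
j=lambda w:np.round((M.T@(w-o))*1e3,1)
for n,u,v,z in [("bl fl",408,222,.048),("bl fr",512,230,.048),("bl nl",378,505,.048),("bl nr",486,512,.048),("knob",621,80,.096),("pivot",605,180,.063)]: print(n,j(P(u,v,z)))
# scene check
s=cam("scene")
im=cv2.imread("pics/scene0.png")
for q in [(85,62,30),(85,-125,30),(-120,62,30),(-120,-125,30),(-60,120,54.5),(10,120,54.5),(36,-105,63),(62,-22,45.5)]:
    w=M@(np.array(q[:2])/1e3)+o; cv2.circle(im,tuple(int(k*16) for k in proj(s,[*w,q[2]/1e3])),16,(0,0,255),-1,cv2.LINE_AA,4)
cv2.imwrite("pics/sc_fit.png",cv2.resize(im[195:285,290:395],None,fx=6,fy=6,interpolation=cv2.INTER_CUBIC))
E
```

```text
yaw -0.11765361245225822 o [0.59893645 0.00402548] res mm [0.9 0.4 1.1 0.8 1.3 0.9 0.6 0.5 2.1 0.9]
bl fl [ 13.7 -23.8]
bl fr [ 14.6 -67.7]
bl nl [-107.   -23.2]
bl nr [-105.5  -68.1]
knob [  71.  -105.7]
pivot [  36.4 -104.2]
```

View pics/sc_fit.png

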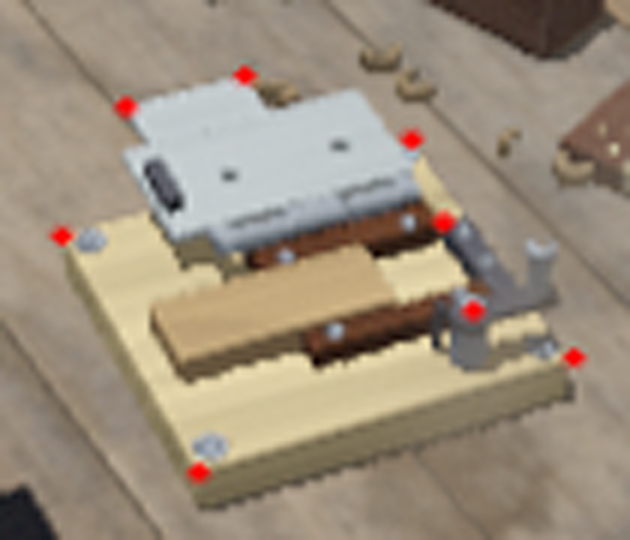

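The fit overlay agrees within about 2 mm: jig yaw is -0.118 and its origin is (0.599, 0.004). The blank's far end is at jig x +14, so it is 48 mm short, and the latch is near angle 0. I'll go to behind the blank's near end with the fingers closed and tool yaw 1.453, so that tool x = jig y, tool y = jig x and tool z = down.

Call:
{"name": "drive_tool", "arguments": {
  "series": [
    [0,[-0.0425,-0.038,0],[0,0,0.125]],
    [0,[-0.085,-0.076,0],[0,0,0.25]],
    [0,[-0.1275,-0.114,0],[0,0,0.375]],
    [0,[-0.17,-0.152,0],[0,0,0.5]],
    [0,[-0.2125,-0.19,0],[0,0,0.625]]
  ]
}}

```text
time: 0.72
tool_pos: [0.3448, 0.2349, 0.2301]
ee_rot: [-3.141, 0.0, 2.077]
wrist_force: [1.0, -0.8, 0.8]
width: 0.0472
finger_force: 0.0
```

Call:
{"name": "drive_tool", "arguments": {
  "series": [
    [0,[-0.0565,-0.006,0],[0,0,0.126]],
    [0,[-0.113,-0.012,0],[0,0,0.251]],
    [0,[-0.17,-0.018,0],[0,0,0.377]],
    [0,[-0.227,-0.024,0],[0,0,0.502]],
    [0,[-0.2835,-0.03,0],[0,0,0.628]]
  ]
}}

```text
time: 1.35
tool_pos: [0.457, -0.0272, 0.2301]
ee_rot: [-3.141, -0.0, 1.448]
wrist_force: [1.0, 0.9, -0.7]
width: 0.0008
finger_force: 0.0
```

Call:
{"name": "drive_tool", "arguments": {
  "series": [
    [0,[0,0,0.05],[0,0,0]],
    [0,[0,0,0.1],[0,0,0]],
    [0,[0,0,0.15],[0,0,0]],
    [0,[0,0,0.169],[0,0,0]],
    [0,[0,0,0.169],[0,0,0]]
  ]
}}

```text
time: 1.98
tool_pos: [0.4549, -0.0251, 0.0591]
ee_rot: [-3.136, -0.0, 1.453]
wrist_force: [-0.5, -0.8, -0.4]
width: 0.0002
finger_force: 0.0
```

Call:
{"name": "drive_tool", "arguments": {
  "series": [
    [0,[0,0.008,0],[0,0,0]],
    [0,[0,0.016,0],[0,0,0]],
    [0,[0,0.022,0],[0,0,0]],
    [0,[0,0.028,0],[0,0,0]],
    [0,[0,0.034,0],[0,0,0]]
  ]
}}

```text
time: 2.6
tool_pos: [0.491, -0.0294, 0.0616]
ee_rot: [-3.142, -0.0, 1.453]
wrist_force: [-0.8, -1.0, 1.0]
width: 0.0005
finger_force: 0.6
```

Call:
{"name": "drive_tool", "arguments": {
  "series": [
    [0,[0,0.005,0],[0,0,0]],
    [0,[0,0.01,0],[0,0,0]],
    [0,[0,0.015,0],[0,0,0]],
    [0,[0,0.02,0],[0,0,0]],
    [0,[0,0.022,0],[0,0,0]]
  ]
}}

```text
time: 3.22
tool_pos: [0.5127, -0.032, 0.0614]
ee_rot: [-3.142, -0.0, 1.453]
wrist_force: [-1.4, -0.6, 1.9]
width: 0.0004
finger_force: 0.6
```

Call:
{"name": "drive_tool", "arguments": {
  "series": [
    [0,[0,0.003,0],[0,0,0]],
    [0,[0,0.006,0],[0,0,0]],
    [0,[0,0.008,0],[0,0,0]],
    [0,[0,0.009,0],[0,0,0]]
  ]
}}

```text
time: 3.72
tool_pos: [0.5215, -0.0331, 0.0614]
ee_rot: [-3.142, -0.0, 1.453]
wrist_force: [-1.7, 0.5, 0.0]
width: 0.0006
finger_force: 0.4
```

Call:
{"name": "drive_tool", "arguments": {
  "series": [
    [0,[0,0.001,0],[0,0,0]],
    [0,[0,0.002,0],[0,0,0]],
    [0,[0,0.002,0],[0,0,0]]
  ]
}}

```text
time: 4.1
tool_pos: [0.5235, -0.0333, 0.0615]
ee_rot: [3.141, -0.0, 1.453]
wrist_force: [-0.5, 0.8, -1.1]
width: 0.0002
finger_force: 0.2
```

Call:
{"name": "drive_tool", "arguments": {
  "series": [
    [0,[0,0.001,0],[0,0,0]],
    [0,[0,0.002,0],[0,0,0]],
    [0,[0,0.002,0],[0,0,0]]
  ]
}}

```text
time: 4.47
tool_pos: [0.5237, -0.0333, 0.0614]
ee_rot: [-3.137, -0.0, 1.453]
wrist_force: [-7.2, 0.5, 4.3]
width: 0.0002
finger_force: 3.2
```

Call:
{"name": "drive_tool", "arguments": {
  "series": [
    [0,[0,0.001,0],[0,0,0]],
    [0,[0,0.002,0],[0,0,0]],
    [0,[0,0.002,0],[0,0,0]]
  ]
}}

```text
time: 4.85
tool_pos: [0.5238, -0.0333, 0.0614]
ee_rot: [-3.133, 0.0, 1.453]
wrist_force: [-10.6, 0.7, 8.9]
width: 0.0008
finger_force: 5.7
```

The blank is home: the TCP stopped advancing at jig x −70 (finger face at −58, as computed) while the force climbed to about 10 N. Now I back off, rise, cross to the leaf's open side and tilt 45°.

Call:
{"name": "drive_tool", "arguments": {
  "series": [
    [0,[0,-0.015,0],[0,0,0]],
    [0,[0,-0.03,0],[0,0,0]],
    [0,[0,-0.03,-0.06],[0,0,0]],
    [0,[0,-0.03,-0.12],[0,0,0]],
    [0,[0,-0.03,-0.17],[0,0,0]]
  ]
}}

```text
time: 5.48
tool_pos: [0.4974, -0.0302, 0.2341]
ee_rot: [3.138, 0.0, 1.453]
wrist_force: [0.2, -0.9, -0.8]
width: 0.0007
finger_force: 0.0
```

Call:
{"name": "drive_tool", "arguments": {
  "series": [
    [0,[0.047,0.013,0],[0,-0.05,0]],
    [0,[0.094,0.026,0],[0,-0.22,0]],
    [0,[0.141,0.04,0],[0,-0.4,0]],
    [0,[0.188,0.053,0],[0,-0.58,0]],
    [0,[0.235,0.067,0],[0,-0.76,0]]
  ]
}}

```text
time: 6.1
tool_pos: [0.5923, 0.1971, 0.2331]
ee_rot: [3.135, 0.763, 1.45]
wrist_force: [1.4, -0.0, 0.9]
width: 0.0002
finger_force: 0.0
```

```bash
cat >> h.py <<'E'
T=-0.1177;O=np.array([.5989,.0040,0]);RJ=R.from_euler("z",T)
def pose():
    o=robot.get_obs(); r=R.from_euler("xyz",o["ee_rot"]); M=RJ.inv()*r; m=M.as_matrix()
    p=RJ.inv().apply(np.array(o["tool_pos"])-O)
    print("TCP jig",np.round(p*1e3,1),"tip",np.round((p+.025*m[:,2])*1e3,1)); print("tool axes in jig (rows x,y,z)\n",np.round(m.T,3))
    print("q",np.round(o["joint_positions"],2),"F",np.round(o["wrist_force"],1),"t",o["time"]); return p,m
E
python3 -c "
from h import *
pose(); cv2.imwrite('pics/s1.png',imaging.snapshot('scene')[60:300,120:440,::-1])"
```

```text
TCP jig [-29.3 191.  233.1] tip [-29.2 173.7 215.1]
tool axes in jig (rows x,y,z)
 [[ 0.002  0.722 -0.691]
 [ 1.     0.001  0.004]
 [ 0.004 -0.691 -0.722]]
q [ 0.52  0.56  0.94 -0.68  2.05  0.45] F [ 1.4 -0.   0.9] t 6.1
```

Call:
{"name": "drive_tool", "arguments": {
  "series": [
    [0,[0.03,0,0.035],[0,0,0]],
    [0,[0.06,0,0.07],[0,0,0]],
    [0,[0.094,0,0.111],[0,0,0]],
    [0,[0.094,0,0.135],[0,0,0]]
  ]
}}

```text
time: 6.65
tool_pos: [0.5866, 0.1701, 0.0639]
ee_rot: [-3.132, 0.762, 1.461]
wrist_force: [1.0, -0.2, 0.5]
width: 0.0005
finger_force: 0.0
```

```bash
python3 -c "
from h import *
pose(); im=imaging.snapshot('scene'); cv2.imwrite('pics/s2.png',cv2.resize(im[140:290,260:460,::-1],None,fx=4,fy=4,interpolation=cv2.INTER_CUBIC))"
```

```text
TCP jig [-31.7 163.5  63.9] tip [-31.8 146.3  45.8]
tool axes in jig (rows x,y,z)
 [[-0.006  0.723 -0.691]
 [ 1.     0.002 -0.007]
 [-0.004 -0.691 -0.723]]
q [ 0.49  0.63  1.18 -0.62  1.79  0.61] F [ 1.  -0.2  0.5] t 6.65
```

View pics/s2.png

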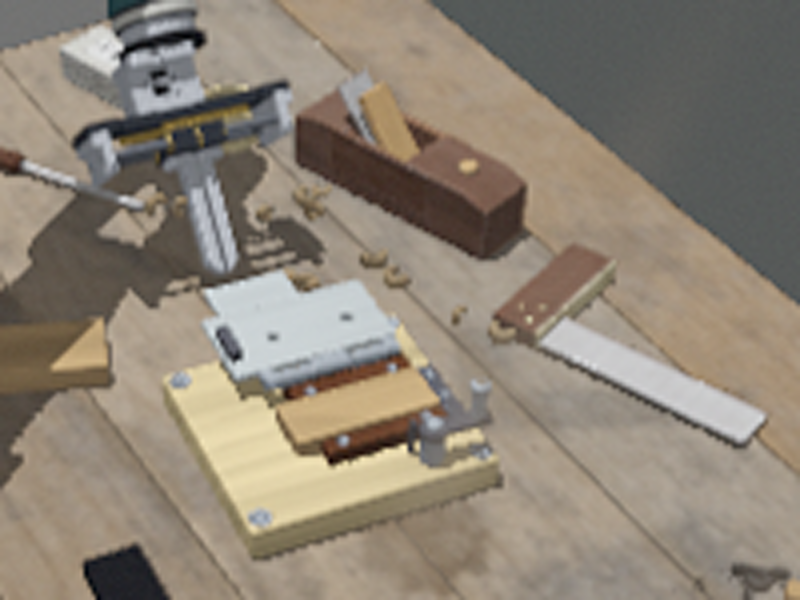

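The picture shows the closed fingers beyond and above the tab edge at (225,265), the blank against the stop, and nothing touched. I'll go under the tab and start lifting.

Call:
{"name": "drive_tool", "arguments": {
  "series": [
    [0,[0,0,0.022],[0,0,0]],
    [0,[0,0,0.042],[0,0,0]],
    [0,[-0.006,0,0.042],[0,0,0]],
    [0,[-0.012,0,0.042],[0,0,0]]
  ]
}}

```text
time: 7.2
tool_pos: [0.5841, 0.1352, 0.0462]
ee_rot: [-3.14, 0.754, 1.454]
wrist_force: [-1.1, 11.3, -2.8]
width: 0.0004
finger_force: 5.3
```

Call:
{"name": "drive_tool", "arguments": {
  "series": [
    [0,[-0.006,0,-0.005],[0,0,0]],
    [0,[-0.012,0,-0.01],[0,0,0]],
    [0,[-0.018,0,-0.015],[0,0,0]],
    [0,[-0.024,0,-0.02],[0,0,0]]
  ]
}}

```text
time: 7.7
tool_pos: [0.5836, 0.1311, 0.0783]
ee_rot: [-3.141, 0.757, 1.454]
wrist_force: [-2.3, 3.1, -2.5]
width: 0.0006
finger_force: 1.9
```

```bash
python3 -c "
from h import *
pose()"
```

```text
TCP jig [-30.1 124.5  78.3] tip [-30.1 107.3  60.2]
tool axes in jig (rows x,y,z)
 [[-0.001  0.727 -0.687]
 [ 1.     0.001 -0.   ]
 [ 0.    -0.687 -0.727]]
q [ 0.44  0.57  1.24 -0.63  1.75  0.58] F [-2.3  3.1 -2.5] t 7.7
```

Call:
{"name": "drive_tool", "arguments": {
  "series": [
    [0,[-0.014,0,-0.0065],[0,0,0]],
    [0,[-0.027,0,-0.013],[0,0,0]],
    [0,[-0.043,0,-0.016],[0,0,0]],
    [0,[-0.058,0,-0.019],[0,0,0]]
  ]
}}

```text
time: 8.2
tool_pos: [0.5807, 0.0999, 0.1323]
ee_rot: [3.141, 0.76, 1.452]
wrist_force: [-0.6, 1.3, -4.8]
width: 0.0003
finger_force: 1.9
```

Call:
{"name": "drive_tool", "arguments": {
  "series": [
    [0,[-0.013,0,0.001],[0,0,0]],
    [0,[-0.026,0,0.003],[0,0,0]]
  ]
}}

```text
time: 8.45
tool_pos: [0.5783, 0.0794, 0.148]
ee_rot: [3.14, 0.759, 1.452]
wrist_force: [0.8, 1.6, -2.8]
width: 0.0008
finger_force: 1.8
```

```bash
python3 -c "
from h import *
pose(); im=imaging.snapshot('scene'); cv2.imwrite('pics/s3.png',cv2.resize(im[140:290,260:460,::-1],None,fx=4,fy=4,interpolation=cv2.INTER_CUBIC))"
```

```text
TCP jig [-29.3  72.4 148. ] tip [-29.3  55.2 129.8]
tool axes in jig (rows x,y,z)
 [[ 0.001  0.725 -0.688]
 [ 1.    -0.     0.001]
 [ 0.    -0.688 -0.725]]
q [ 0.38  0.45  1.27 -0.67  1.79  0.47] F [ 0.8  1.6 -2.8] t 8.45
```

View pics/s3.png

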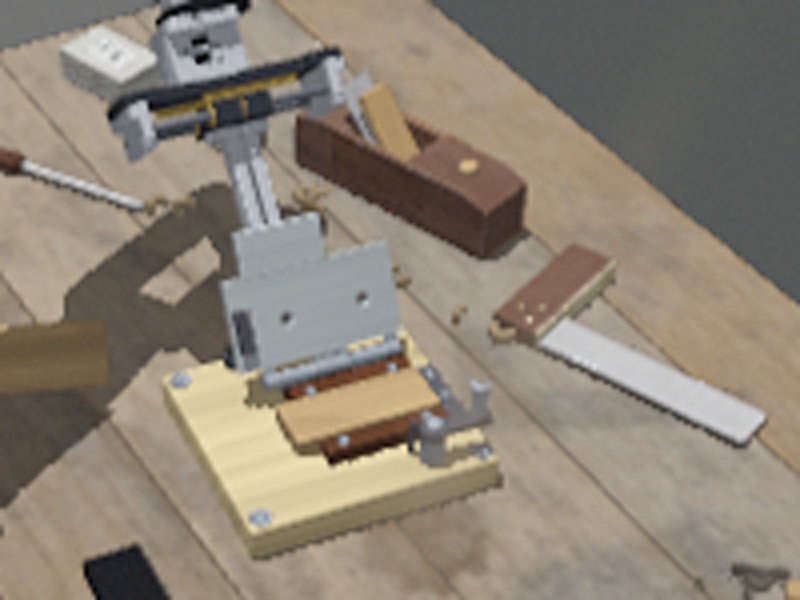

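The leaf is at about 60°, with the fingers behind the tab at (262,220). I continue over the top.

Call:
{"name": "drive_tool", "arguments": {
  "series": [
    [0,[-0.011,0,0.004],[0,0,0]],
    [0,[-0.0214,0,0.0086],[0,0,0]],
    [0,[-0.032,0,0.0155],[0,0,0]],
    [0,[-0.0423,0,0.023],[0,0,0]]
  ]
}}

```text
time: 9.0
tool_pos: [0.5726, 0.0329, 0.1599]
ee_rot: [3.141, 0.76, 1.452]
wrist_force: [0.3, 3.0, -0.8]
width: 0.0005
finger_force: 1.4
```

Call:
{"name": "drive_tool", "arguments": {
  "series": [
    [0,[-0.0085,0,0.009],[0,0,0]],
    [0,[-0.0165,0,0.019],[0,0,0]],
    [0,[-0.022,0,0.03],[0,0,0]],
    [0,[-0.0275,0,0.042],[0,0,0]]
  ]
}}

```text
time: 9.5
tool_pos: [0.5667, -0.0155, 0.1476]
ee_rot: [-3.141, 0.76, 1.453]
wrist_force: [0.5, 2.8, -0.1]
width: 0.0004
finger_force: 1.0
```

```bash
python3 -c "
from h import *
pose()"
```

```text
TCP jig [-29.7 -23.1 147.6] tip [-29.7 -40.3 129.4]
tool axes in jig (rows x,y,z)
 [[-0.     0.725 -0.689]
 [ 1.    -0.    -0.   ]
 [-0.001 -0.689 -0.725]]
q [ 0.25  0.35  1.41 -0.7   1.68  0.39] F [ 0.5  2.8 -0.1] t 9.5
```

Call:
{"name": "drive_tool", "arguments": {
  "series": [
    [0,[-0.007,0,0.012],[0,0,0]],
    [0,[-0.014,0,0.0244],[0,0,0]],
    [0,[-0.017,0,0.036],[0,0,0]],
    [0,[-0.02,0,0.048],[0,0,0]]
  ]
}}

```text
time: 10.0
tool_pos: [0.5612, -0.0627, 0.1269]
ee_rot: [3.141, 0.76, 1.452]
wrist_force: [0.5, 2.3, -0.8]
width: 0.0005
finger_force: 0.8
```

Call:
{"name": "drive_tool", "arguments": {
  "series": [
    [0,[0.004,0,0.012],[0,0,0]],
    [0,[0.008,0,0.023],[0,0,0]],
    [0,[0.014,0,0.031],[0,0,0]]
  ]
}}

```text
time: 10.38
tool_pos: [0.5597, -0.0736, 0.0942]
ee_rot: [-3.141, 0.761, 1.453]
wrist_force: [-0.5, -1.3, 1.8]
width: 0.0002
finger_force: 0.7
```

```bash
python3 -c "
from h import *
pose(); im=imaging.snapshot('scene'); cv2.imwrite('pics/s4.png',cv2.resize(im[140:290,260:460,::-1],None,fx=4,fy=4,interpolation=cv2.INTER_CUBIC))"
```

```text
TCP jig [-29.8 -81.6  94.2] tip [-29.8 -98.9  76.1]
tool axes in jig (rows x,y,z)
 [[ 0.     0.724 -0.689]
 [ 1.    -0.001 -0.   ]
 [-0.001 -0.689 -0.724]]
q [ 0.16  0.35  1.52 -0.73  1.54  0.4 ] F [-0.5 -1.3  1.8] t 10.375
```

View pics/s4.png

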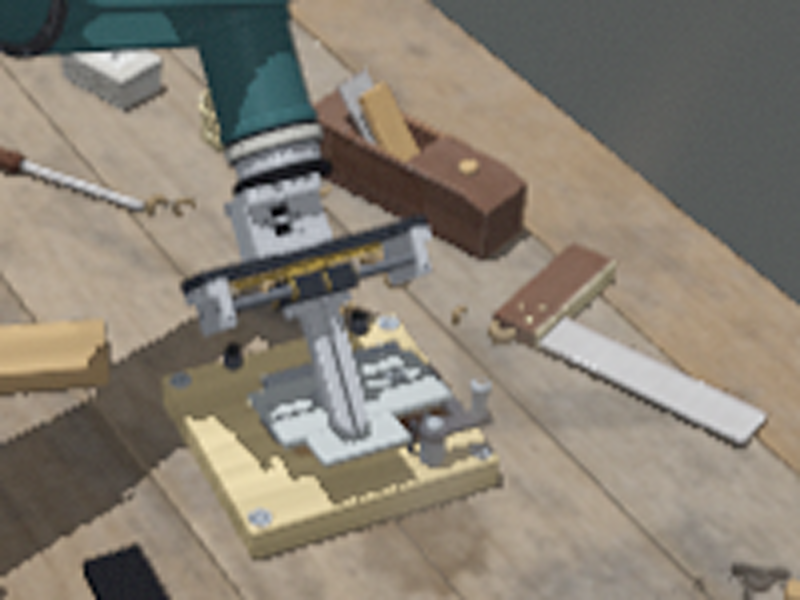

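The leaf is nearly down, with the fingertip on the tab at (345,435). I press straight down to the end.

Call:
{"name": "drive_tool", "arguments": {
  "series": [
    [0,[0.003,0,0.003],[0,0,0]],
    [0,[0.0055,0,0.0058],[0,0,0]],
    [0,[0.0083,0,0.0087],[0,0,0]],
    [0,[0.0095,0,0.01],[0,0,0]]
  ]
}}

```text
time: 10.92
tool_pos: [0.5601, -0.0729, 0.0811]
ee_rot: [3.141, 0.76, 1.453]
wrist_force: [-1.3, -1.6, 1.2]
width: 0.0002
finger_force: 0.6
```

Call:
{"name": "drive_tool", "arguments": {
  "series": [
    [0,[0.0014,0,0.0015],[0,0,0]],
    [0,[0.0021,0,0.0022],[0,0,0]],
    [0,[0.0021,0,0.0022],[0,0,0]]
  ]
}}

```text
time: 11.3
tool_pos: [0.5601, -0.0731, 0.0786]
ee_rot: [3.141, 0.76, 1.452]
wrist_force: [-0.2, -0.7, 2.4]
width: 0.0004
finger_force: 1.3
```

```bash
python3 -c "
from h import *
pose()"
```

```text
TCP jig [-29.5 -81.1  78.6] tip [-29.5 -98.3  60.5]
tool axes in jig (rows x,y,z)
 [[ 0.001  0.725 -0.689]
 [ 1.    -0.     0.001]
 [ 0.    -0.689 -0.725]]
q [ 0.16  0.37  1.53 -0.73  1.51  0.42] F [-0.2 -0.7  2.4] t 11.3
```

Call:
{"name": "drive_tool", "arguments": {
  "series": [
    [0,[0.0014,0,0.0015],[0,0,0]],
    [0,[0.0021,0,0.0022],[0,0,0]],
    [0,[0.0021,0,0.0022],[0,0,0]]
  ]
}}

```text
time: 11.68
tool_pos: [0.5602, -0.0733, 0.0779]
ee_rot: [3.139, 0.762, 1.45]
wrist_force: [-3.1, 0.5, 10.2]
width: 0.0003
finger_force: 5.0
```

Call:
{"name": "drive_tool", "arguments": {
  "series": [
    [0,[0.0014,0,0.0015],[0,0,0]],
    [0,[0.0021,0,0.0022],[0,0,0]],
    [0,[0.0021,0,0.0022],[0,0,0]]
  ]
}}

```text
time: 12.05
tool_pos: [0.5603, -0.0733, 0.0774]
ee_rot: [3.137, 0.765, 1.447]
wrist_force: [-6.7, 4.9, 17.9]
width: 0.0006
finger_force: 9.0
```

Call:
{"name": "drive_tool", "arguments": {
  "series": [
    [0,[-0.014,0,-0.0145],[0,0,0]],
    [0,[-0.04,0,-0.042],[0,0,0]],
    [0,[-0.069,0,-0.0725],[0,0,0]]
  ]
}}

```text
time: 12.42
tool_pos: [0.5596, -0.0727, 0.1721]
ee_rot: [-3.139, 0.759, 1.456]
wrist_force: [0.4, -0.3, -0.8]
width: 0.0005
finger_force: 0.0
```

Call:
{"name": "drive_tool", "arguments": {
  "series": [
    [0,[-0.01,0.021,0.004],[0,0.15,0]],
    [0,[-0.02,0.042,0.008],[0,0.3,0]],
    [0,[-0.03,0.063,0.0115],[0,0.45,0]],
    [0,[-0.04,0.084,0.0155],[0,0.61,0]],
    [0,[-0.0493,0.1055,0.0193],[0,0.761,0]]
  ]
}}

```text
time: 13.05
tool_pos: [0.6601, -0.1343, 0.1936]
ee_rot: [3.138, -0.007, 1.454]
wrist_force: [-0.2, 0.5, -0.0]
width: 0.0004
finger_force: 0.0
```

```bash
python3 - <<'E'
from h import *
pose(); im=imaging.snapshot('scene'); tp=imaging.snapshot('top')
a=cv2.resize(im[175:290,290:420,::-1],(600,531),interpolation=cv2.INTER_CUBIC)
cv2.imwrite('pics/s5.png',a); cv2.imwrite('pics/t5.png',tp[:,:,::-1])
E
```

```text
TCP jig [  77.  -130.2  193.6] tip [  77.1 -130.   168.6]
tool axes in jig (rows x,y,z)
 [[-0.     1.     0.007]
 [ 1.     0.     0.003]
 [ 0.003  0.007 -1.   ]]
q [-0.29  0.37  1.1   0.01  1.67 -0.17] F [-0.2  0.5 -0. ] t 13.05
```

View pics/s5.png

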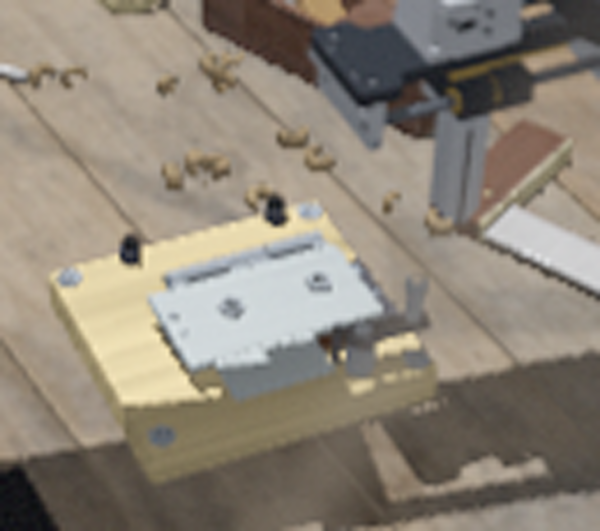

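The leaf lies flat with its bushes up, the tab is at (275,370), the latch knob is at (415,300), and the fingers hang beyond it. I lower to knob height and push the knob toward jig +y.

Call:
{"name": "drive_tool", "arguments": {
  "series": [
    [0,[0,0,0.045],[0,0,0]],
    [0,[0,0,0.085],[0,0,0]],
    [0,[0,0,0.096],[0,0,0]],
    [0,[0,0,0.096],[0,0,0]]
  ]
}}

```text
time: 13.65
tool_pos: [0.6587, -0.1332, 0.0958]
ee_rot: [-3.14, -0.001, 1.454]
wrist_force: [1.6, -0.5, 0.8]
width: 0.0003
finger_force: 0.0
```

Call:
{"name": "drive_tool", "arguments": {
  "series": [
    [0,[0.0095,-0.002,0],[0,0,0]],
    [0,[0.016,-0.0035,0],[0,0,0]],
    [0,[0.022,-0.005,0],[0,0,0]],
    [0,[0.029,-0.009,0],[0,0,0]],
    [0,[0.035,-0.013,0],[0,0,0]]
  ]
}}

```text
time: 14.28
tool_pos: [0.65, -0.0974, 0.0965]
ee_rot: [3.141, -0.001, 1.453]
wrist_force: [0.6, -3.0, 1.2]
width: 0.0003
finger_force: 1.0
```

Call:
{"name": "drive_tool", "arguments": {
  "series": [
    [0,[0.003,-0.004,0],[0,0,0]],
    [0,[0.006,-0.008,0],[0,0,0]],
    [0,[0.0075,-0.011,0],[0,0,0]],
    [0,[0.0085,-0.014,0],[0,0,0]]
  ]
}}

```text
time: 14.78
tool_pos: [0.6371, -0.0876, 0.0961]
ee_rot: [-3.142, -0.001, 1.453]
wrist_force: [0.6, -2.1, 0.8]
width: 0.0005
finger_force: 0.8
```

```bash
python3 - <<'E'
from h import *
pose(); im=imaging.snapshot('scene')
cv2.imwrite('pics/s6.png',cv2.resize(im[175:290,290:420,::-1],(600,531),interpolation=cv2.INTER_CUBIC))
E
```

```text
TCP jig [ 48.7 -86.5  96.1] tip [ 48.7 -86.4  71.1]
tool axes in jig (rows x,y,z)
 [[ 0.     1.     0.001]
 [ 1.    -0.    -0.   ]
 [-0.     0.001 -1.   ]]
q [-0.23  0.35  1.33  0.    1.47 -0.11] F [ 0.6 -2.1  0.8] t 14.775
```

View pics/s6.png

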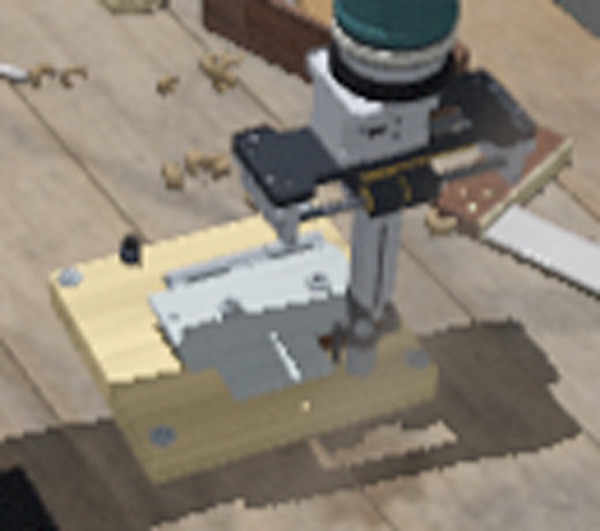

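The fingers are at the knob, which is hidden behind them; the pivot head at (362,325) is clear and the latch is at about 65°. I go round to its +x side and finish with a push toward −x.

Call:
{"name": "drive_tool", "arguments": {
  "series": [
    [0,[-0.004,0.008,0],[0,0,0]],
    [0,[-0.006,0.02,0],[0,0,0]],
    [0,[-0.004,0.033,0],[0,0,0]],
    [0,[0.008,0.033,0],[0,0,0]],
    [0,[0.0165,0.033,0],[0,0,0]]
  ]
}}

```text
time: 15.45
tool_pos: [0.672, -0.0741, 0.0958]
ee_rot: [-3.141, -0.002, 1.453]
wrist_force: [0.0, 0.8, -0.1]
width: 0.0002
finger_force: 0.0
```

Call:
{"name": "drive_tool", "arguments": {
  "series": [
    [0,[0,-0.006,0],[0,0,0]],
    [0,[0,-0.012,0],[0,0,0]],
    [0,[0,-0.017,0],[0,0,0]],
    [0,[0,-0.021,0],[0,0,0]],
    [0,[0,-0.0225,0],[0,0,0]]
  ]
}}

```text
time: 16.08
tool_pos: [0.6496, -0.0727, 0.0967]
ee_rot: [3.141, -0.001, 1.453]
wrist_force: [2.5, 0.6, 0.5]
width: 0.0002
finger_force: 0.9
```

Call:
{"name": "drive_tool", "arguments": {
  "series": [
    [0,[0,-0.001,0],[0,0,0]],
    [0,[0,-0.002,0],[0,0,0]],
    [0,[0,-0.002,0],[0,0,0]]
  ]
}}

```text
time: 16.45
tool_pos: [0.6476, -0.0725, 0.0963]
ee_rot: [-3.142, -0.001, 1.453]
wrist_force: [2.1, 0.1, 1.3]
width: 0.0003
finger_force: 0.7
```

```bash
python3 -c "
from h import *
pose()"
```

```text
TCP jig [ 57.4 -70.2  96.3] tip [ 57.4 -70.2  71.3]
tool axes in jig (rows x,y,z)
 [[ 0.     1.     0.001]
 [ 1.    -0.    -0.   ]
 [-0.     0.001 -1.   ]]
q [-0.2   0.37  1.3   0.    1.47 -0.08] F [2.1 0.1 1.3] t 16.45
```

Call:
{"name": "drive_tool", "arguments": {
  "series": [
    [0,[0,-0.001,0],[0,0,0]],
    [0,[0,-0.002,0],[0,0,0]],
    [0,[0,-0.003,0],[0,0,0]],
    [0,[0,-0.003,0],[0,0,0]]
  ]
}}

```text
time: 16.95
tool_pos: [0.6454, -0.072, 0.0963]
ee_rot: [3.14, -0.001, 1.453]
wrist_force: [5.4, 0.2, -0.7]
width: 0.0005
finger_force: 2.4
```

Call:
{"name": "drive_tool", "arguments": {
  "series": [
    [0,[0,-0.001,0],[0,0,0]],
    [0,[0,-0.002,0],[0,0,0]],
    [0,[0,-0.002,0],[0,0,0]]
  ]
}}

```text
time: 17.32
tool_pos: [0.645, -0.072, 0.0966]
ee_rot: [3.136, -0.001, 1.453]
wrist_force: [8.5, 0.8, -3.0]
width: 0.0005
finger_force: 4.5
```

Call:
{"name": "drive_tool", "arguments": {
  "series": [
    [0,[0,-0.0015,0],[0,0,0]],
    [0,[0,-0.003,0],[0,0,0]],
    [0,[0,-0.003,0],[0,0,0]]
  ]
}}

```text
time: 17.7
tool_pos: [0.6444, -0.072, 0.0968]
ee_rot: [3.129, -0.001, 1.453]
wrist_force: [15.1, -0.5, -6.0]
width: 0.0002
finger_force: 7.5
```

Call:
{"name": "drive_tool", "arguments": {
  "series": [
    [0,[0,0.025,0],[0,0,0]],
    [0,[0,0.04,-0.01],[0,0,0]],
    [0,[0,0.04,-0.07],[0,0,0]],
    [0,[0,0.04,-0.13],[0,0,0]]
  ]
}}

```text
time: 18.2
tool_pos: [0.6776, -0.0764, 0.2255]
ee_rot: [-3.134, -0.0, 1.452]
wrist_force: [1.1, -0.1, 0.1]
width: 0.0007
finger_force: 0.0
```

Call:
{"name": "drive_tool", "arguments": {
  "series": [
    [0,[0,-0.06,0],[0,0,0]],
    [0,[0,-0.12,0],[0,0,0]],
    [0,[0,-0.18,0],[0,0,0]],
    [0,[0,-0.24,0],[0,0,0]],
    [0,[0,-0.3,0],[0,0,0]]
  ]
}}

```text
time: 18.82
tool_pos: [0.378, -0.0407, 0.2255]
ee_rot: [-3.138, -0.0, 1.453]
wrist_force: [-0.2, 0.7, 0.8]
width: 0.0004
finger_force: 0.0
```

```bash
python3 - <<'E'
from h import *
pose(); im=imaging.snapshot('scene'); tp=imaging.snapshot('top')
a=cv2.resize(im[195:285,290:395,::-1],(400,343),interpolation=cv2.INTER_CUBIC)
b=cv2.resize(tp[175:275,235:355,::-1],(400,333),interpolation=cv2.INTER_CUBIC)
b=np.vstack([b,np.zeros((10,400,3),np.uint8)])
cv2.imwrite('pics/end.png',np.hstack([a,b]))
E
```

```text
TCP jig [-214.1  -70.3  225.5] tip [-214.2  -70.3  200.5]
tool axes in jig (rows x,y,z)
 [[ 0.001  1.     0.   ]
 [ 1.    -0.001 -0.004]
 [-0.004  0.    -1.   ]]
q [-0.26 -0.3   1.73 -0.    1.71 -0.14] F [-0.2  0.7  0.8] t 18.825
```

View pics/end.png

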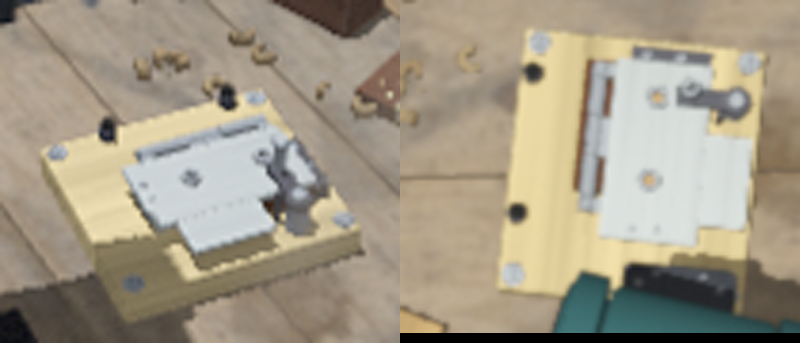

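The final view shows the leaf flat on the blank with its tab at (720,185), and the latch bar lying across the leaf's edge with its knob at (691,88). The latch took 15 N at its stop. The arm is clear, and the tools and tin were never touched, so I hand it in.

```bash
python3 -c "
from bench import robot
print(robot.close_job())"
```

```text
the job is handed in; nothing more can be done
None
```

The job is handed in at about 19 s of the 64 s allowed: the blank is home against the end stop, the leaf lies flat on it, the latch is at its stop over the leaf's edge, and the tools and tin were left alone; no verdict came back.

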